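# Run the loaded shuttle slide up to its end stop

## Robot

A 6-joint arm with a two-finger parallel gripper is mounted at the origin on a cart in front of the work surface, level with it; the furniture and walls round the work are solid. World frame = base frame: x ahead of the robot, y to its left, z up, the work surface at z = 0. Lengths are in mm, angles in rad, forces in N, time in s.
With the tool pointing down it reaches from about 300 to 775 mm from the base axis. Payload 14.6 kg.
Tool frame: the origin (TCP) lies between the finger pads; the fingertips stand 17 mm ahead of it and the grasp point (between the pads) lies 2 mm behind it (manip.tip_reach is the distance from the TCP to the fingertips, in mm); z points along the fingers, y is the line along which they close (so a half turn about z gives the same grasp; the last joint's range is limited). The gripper opens to 94 mm and grips with 3 to 60 N. Pads are 16 mm wide; open, the fingers measure 119 mm over their backs; the gripper's body (75 mm by 177 mm) begins 78 mm behind the grasp point.
Start: joints at [1.063, 0.3, 1.521, -0, 1.321, -0.067], TCP at [234.661, 497.417, 222.446] pointing down, gripper open.
Joint ranges: [-3.03, 3.03], [-0.79, 2.21], [0.23, 2.52], [-1.04, 4.18], [0, 3.07], [-2.55, 2.55]. Speed limits (rad/s): [2.22, 2.22, 2.57, 3.14, 3.14, 3.14].

## Interface

Orientations are given as [roll, pitch, yaw] about the fixed x, y, z axes, in that order (R = Rz(yaw) Ry(pitch) Rx(roll)).
In Python, from cell import manip, viewer gives the robot as it stands.
- The arm moves only by the tool apply_moves, never from a script. Its argument "moves" is a list of rows, each a list of 3 entries, a list of its own where there are three numbers: the shift along the tool's x, y, z each as a share of 0.25 m, from -1 to 1, then the turn, a rotation vector about the tool's x, y, z each as a share of pi rad, from -1 to 1, then the closure, from 0 (fully open) to 1 (shut). In form: [[[dx, dy, dz], [wx, wy, wz], grip], ...]. A call has 1 to 12 rows; each row is the pose to reach, as a shift and turn from the pose commanded when the call began, along the tool's axes at that moment, turning the shorter way round; what a row does not reach only later rows make up. A row lasts 1/12 s, in which the tool goes at most 41.7 mm and 7.16 degrees, less where a joint would pass 70% of its speed; a pose out of reach is approached as far as the arm can. A call with a number of a shift or a turn outside -1 to 1 is refused whole. A call with a gripper value outside its range is refused whole. The fingers move at their own pace and stop on an object; "squeeze" is the grip in N (left out, the last holds). Time passes only in rows, so rows that repeat a pose let the fingers close. It gives the time, the measured TCP pose, the force, the opening and the grip force at its end, in the units of the state.
- manip.read_state(): the state, without advancing time (a new reading comes with each control period).
- viewer.camera(name): name is "scene" or "top" or "wrist"; returns the picture (420x560x3 uint8, blue, green, red); there is no depth.
- viewer.camera_info(name): a dict with "camera_matrix" (3x3 intrinsics, pixels), "R" (3x3) and "t" (3): a world point X has camera coordinates R X + t. Camera axes: x right, y down, z forward; pixel columns grow to the right and rows downward; lengths in mm; the calibration is good to about 2 mm. The wrist camera is an equidistant fisheye: a pixel r from the principal point sees the ray r / f radians off the axis. A picture is of the moment at which its call begins: read the wrist's pose just before it. camera_info takes no time and is no camera call; for the wrist camera it gives the pose at the moment of the call.
- manip.sign_off(): hands the job in; it is judged then, once.
The state is a dict: "clock": time; "joints": joint angles; "qd": joint speeds; "effort": joint torques, N m; "eef_pos": TCP position; "eef_rot": TCP orientation; "wrist_force": force on the tool from outside, world axes, zero at the start; "moment": the same for the moment, N m; "finger_gap": finger opening in mm; "finger_force": force on a finger pad.
Only numpy, scipy, OpenCV 4.12 (cv2) and the standard library are available. Lean on these libraries where they do the work, as an engineer would, in place of code of your own. Each camera call takes 0.05 s, during which the arm holds its last target. There are 200 camera calls.

## Task

Bring the weld plate to its welding position: press the round lock button on the shuttle carriage fully down with the fingertips and, without letting it up on the way, push the carriage along its bed until it rests against the grey end stop, then let the button spring up to lock it there and move clear. Grasp and lift nothing: the plate rides on the carriage and stays in its seat, and the things lying about stay where they are.

Things in the scene. Friction and masses are not known exactly. Their poses are not given: they have to be found in the camera images.
- slide_bed: the fixed slide: a dark steel base plate 100 mm wide (its x) and 370 mm long (its y), with two steel guide rods and a slotted centre rail. Origin at the centre of its underside, z up. The carriage slides along its -y, which points to the robot's right and somewhat away from it
- carriage (a joint): travel of the carriage along the bed's -y, in m: 0 at the start, growing towards the end stop, which is set anew each time and met after 0.08 to 0.155. The carriage is a bare aluminium deck 96 mm wide and 140 mm long, top 48 mm above the table. With the button down about 2 N slide it; with the button up at the start a catch holds it fast
- ledge (a point): middle of the top edge of the push ledge's rear face, 80 mm above the table: an upright bar at the carriage's leading (-y) end, 70 mm wide (x), 14 mm thick (y), standing 32 mm above the deck. Its rear face is 26 mm ahead of the button's centre; fingertips that hold the button down can push against it
- lock_button (a joint): travel of the lock button in m: 0 up, 0.006 fully down; a spring that takes 4 N to start and 7 N fully down. Under the deck it carries a foot that is caught behind a tooth at the start and snaps in behind another one when the carriage is at the end stop; it is free of both when more than half down. Let up against the stop it springs right up and locks the carriage there
- button_top (a point): centre of the button's flat top; the button is a dark steel disc 36 mm across whose top is 62 mm above the table when up, 56 mm when down. Moves with button and carriage
- carriage_nose (a point): middle of the carriage's flat leading face (the -y end of the deck), 42 mm above the table; axes as the bed's
- stop_block: the end stop: a grey painted block 92 mm wide (x), 24 mm thick (y) and 68 mm high clamped across the bed, with two bolt heads on top; fixed. Origin at the bed's underside below its centre, axes as the bed's
- stop_face (a point): middle of the stop's face towards the carriage, 42 mm above the table; axes as the bed's. The y of carriage_nose in this frame is the gap left between carriage and stop
- plate_seat (a point): centre of the carriage's plate seat on top of the deck, between four lips 4 mm high; the plate's edge is 34 mm behind (+y of) the button's centre
- weld_plate: dark steel plate with a weld bead, 70 x 60 x 12 mm, lying loose in the seat; origin at the centre of its underside
- tape_measure: bystander: yellow tape measure 62 x 79 x 36 mm, lying on its side in front of the bed
- soapstone: bystander: white soapstone stick 105 x 12 x 9 mm, lying behind the bed
- paste_tin: bystander: round tin 69 mm across, 44 mm high, behind the bed
- spray_can: bystander: spray can 65 mm across, 198 mm high, standing at the front right of the table
Not all that is in view belongs to the job. Of the things that look like the weld_plate, the larger one is meant.

How it is judged:
By the outcome, as a careful person would: the job done as asked, in the order asked, and still so for the second after the job is handed in, with the robot touching nothing.
It also fails if it takes over 40 s, if anything falls off the work surface, if the arm or the gripper's body presses on something with over 40 N, if the wrist force passes 120 N, or if a joint passes its speed limit or range.

## Working session

There is one attempt and no reset: what is moved stays moved. The work goes in short steps, Python scripts to look and compute and a tool call to move; the robot and the scene stay as the last step left them, time stands still between calls to the robot, and variables do not carry over. Pictures are saved under pics/ and viewed, at most 10 in all, crops included, and the job is handed in when it is done.

Besides the shell and the picture viewer there is one more tool, called as name(argument=value, ...) on one line, values as JSON. apply_moves: Moves the arm, as the interface text tells. Shift numbers are shares of 0.25 m and turn numbers shares of pi rad, none past 1 either way. Its arguments: {"type":"object","properties":{"moves":{"type":"array"},"squeeze":{"type":"number"}},"required":["moves"]}

```bash
mkdir -p pics; ls
python3 - <<'E'
from cell import manip, viewer
import cv2,numpy as np
for n in("scene","top"):
    cv2.imwrite(f"pics/{n}0.png",viewer.camera(n)); i=viewer.camera_info(n); print(n,np.round(i["camera_matrix"],1).tolist(),np.round(i["R"],3).tolist(),np.round(i["t"],1).tolist())
print(manip.read_state())
E
```

```text
pics
scene [[398.1, 0.0, 276.3], [0.0, 398.1, 217.3], [0.0, 0.0, 1.0]] [[0.081, -0.997, -0.014], [-0.805, -0.057, -0.591], [0.588, 0.059, -0.807]] [-122.2, 494.0, 681.2]
top [[420.6, 0.0, 282.8], [0.0, 420.6, 209.5], [0.0, 0.0, 1.0]] [[-0.025, -0.999, 0.025], [-0.993, 0.022, -0.114], [0.114, -0.027, -0.993]] [-82.0, 561.2, 894.6]
{'clock': 0.1, 'joints': array([ 1.06335044e+00,  3.00460385e-01,  1.52150842e+00, -5.40838933e-06,
        1.32070444e+00, -6.66021356e-02]), 'qd': array([-0.00182049,  0.00117438, -0.0005487 , -0.00054619,  0.00050075,
       -0.00174744]), 'effort': array([-1.03635586e-03, -5.32646120e+01, -3.53280616e+01,  7.08185602e-02,
        2.34818982e-02, -7.07554045e-05]), 'eef_pos': array([234.58650071, 497.22457658, 221.92293385]), 'eef_rot': array([-3.14051410e+00, -6.66898527e-05,  2.70075020e+00]), 'wrist_force': array([-0.06028577,  0.0955845 , -0.20645231]), 'moment': array([-0.00149595,  0.00335024,  0.06764457]), 'finger_force': 0.0, 'finger_gap': 94.0572504771325}
```

View pics/scene0.png

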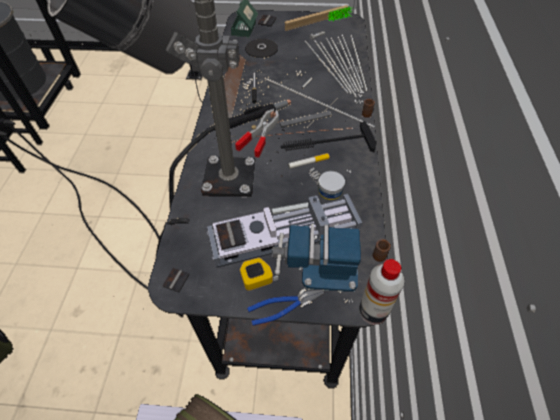

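View pics/top0.png

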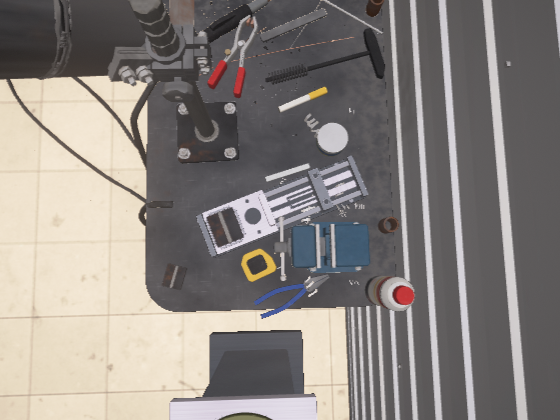

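The top view shows the bed tilted, with the weld plate at (223,229), the button at (253,215), the ledge near (270,207) and the grey stop near (325,190). Two things look like the plate: the larger one on the carriage at (223,229), and a small one lying loose at (174,276). Things that look like the button are the tin at (332,138) and the brown cups. The blue vise at (330,247) is a possible obstacle. I choose the disc on the carriage and check it in a close crop.

Run:
```python
import cv2
a=cv2.imread("pics/top0.png")[150:270,190:375]; b=cv2.imread("pics/scene0.png")[180:275,200:370]
a=cv2.resize(a,None,fx=4,fy=4,interpolation=cv2.INTER_CUBIC); b=cv2.resize(b,None,fx=4,fy=4,interpolation=cv2.INTER_CUBIC)
cv2.imwrite("pics/ca.png",a); cv2.imwrite("pics/cb.png",b)
```

```text
(no output)
```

View pics/ca.png

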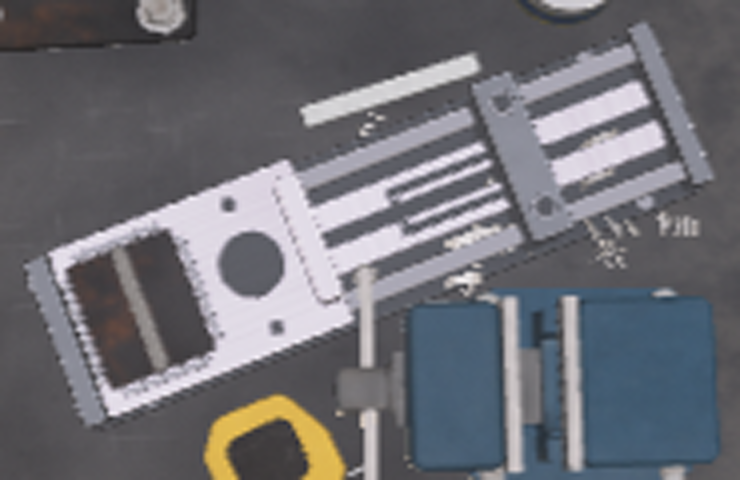

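View pics/cb.png

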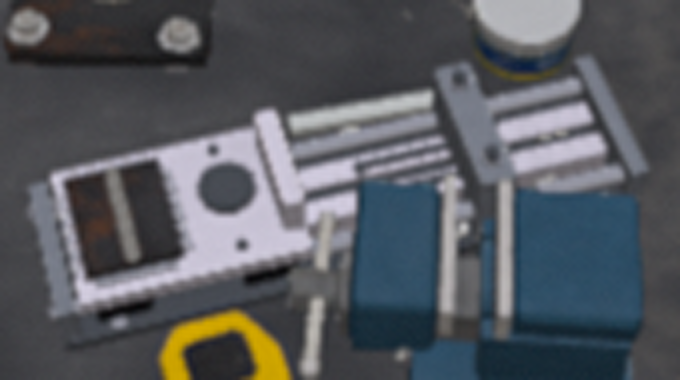

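The crops confirm it: the dark disc on the carriage is the button, at top (252.8,216) and scene (256.5,226.8). It sits between the larger plate and the bright ledge. The stop is at top (320,188), and the vise handle comes close to the bed's front edge at top (281,218).

```bash
cat > h.py <<'E'
import numpy as np, cv2
from cell import manip, viewer
from scipy.spatial.transform import Rotation as Ro
def cast(n,uv,z):
    i=viewer.camera_info(n); K,R,t=i["camera_matrix"],np.array(i["R"]),np.array(i["t"])
    o=-R.T@t; d=R.T@np.linalg.inv(K)@[uv[0],uv[1],1]
    return o+d*(z-o[2])/d[2]
E
python3 - <<'E'
from h import *
f=lambda u,v:(u/4+190-.375,v/4+150-.375); g=lambda u,v:(u/4+200-.375,v/4+180-.375)
P=lambda s,n,uv,z:print(s,n,np.round(cast(n,uv,z),1))
for n,c,q in(("top",(253,216),"top0"),("scene",(256.5,226.8),"scene0")):
    im=cv2.imread(f"pics/{q}.png"); x,y=map(int,c)
    m=(cv2.cvtColor(im,6)<140).astype(np.uint8); _,l,s,ce=cv2.connectedComponentsWithStats(m,connectivity=4)
    k=l[y,x]; print(s[k],ce[k]); P("button",n,ce[k],62)
P("ledge top rear ends","top",f(320,300),80);
for p in((473,88),(537,240),(510,73),(570,222)): P("stop",'top',f(*p),68)
for p in((436,70),(482,183)): P("stop",'scene',g(*p),68)
for p in((255,115),(285,224),(272,110),(303,215)): P("ledge",'scene',g(*p),80)
for p in((300,170),(470,112)): P("rod",'top',f(*p),30)
for p in((52,250),(290,160),(108,418),(352,322)): P("deck",'top',f(*p),48)
P("handle",'top',f(366,270),60);P("handle",'scene',g(325,218),60)
for p in((410,310),(410,460),(495,305)): P("vise",'top',f(*p),80)
for p in((362,185),(355,340)): P("vise",'scene',g(*p),80)
E
```

```text
[245 208  16  16 206] [252.42718447 215.60194175]
button top [544.1 -29.6  62. ]
[249 221  15  13 155] [256.17419355 226.69677419]
button scene [542.7 -31.1  62. ]
ledge top rear ends top [522.5 -65.8  80. ]
stop top [ 635.7 -150.3   68. ]
stop top [ 552.8 -181.8   68. ]
stop top [ 643.5 -170.5   68. ]
stop top [ 562.  -199.8   68. ]
stop scene [ 637.3 -152.4   68. ]
stop scene [ 553.2 -182.4   68. ]
ledge scene [585.  -44.8  80. ]
ledge scene [508.  -69.8  80. ]
ledge scene [589.5 -54.6  80. ]
ledge scene [514.9 -79.6  80. ]
rod top [599.1 -56.1  30. ]
rod top [ 629.9 -151.7   30. ]
deck top [555.5  78.3  48. ]
deck top [601.9 -51.   48. ]
deck top [464.5  48.8  48. ]
deck top [512.8 -82.7  48. ]
handle top [539.6 -90.6  60. ]
handle scene [527.1 -91.3  60. ]
vise top [ 516.2 -112.6   80. ]
vise top [ 438.7 -110.4   80. ]
vise top [ 517.8 -157.1   80. ]
vise scene [ 538.3 -112.1   80. ]
vise scene [ 435.4 -114.5   80. ]
```

```bash
cat >> h.py <<'E'
D=np.array([.345,-.9385,0]); 
def share(target,yaw=3.494):
    s=manip.read_state(); R=Ro.from_euler('xyz',s["eef_rot"])
    sh=R.as_matrix().T@(np.array(target)-s["eef_pos"])/250
    w=(R.inv()*Ro.from_euler('xyz',[np.pi,0,yaw])).as_rotvec()/np.pi
    print("clock",round(s["clock"],2),"pos",np.round(s["eef_pos"],1),"share",np.round(sh,4),"turn",np.round(w,4),"F",np.round(s["wrist_force"],1))
def tri(a,b):
    P=[]
    for n in("top","scene"):
        i=viewer.camera_info(n); P.append(i["camera_matrix"]@np.c_[i["R"],i["t"]])
    X=cv2.triangulatePoints(P[0],P[1],np.float64(a).reshape(2,1),np.float64(b).reshape(2,1)).ravel(); return X[:3]/X[3]
E
python3 - <<'E'
from h import *
f=lambda u,v:(u/4+190-.375,v/4+150-.375); g=lambda u,v:(u/4+200-.375,v/4+180-.375)
print("handle far",tri(f(366,270),g(325,218)),"near",tri((283,278),g(310,370)))
print("vise",tri(f(410,305),g(362,185)))
print("post base",cast("top",(207,130),10))
b=np.array([543.4,-30.3,0])
share(b+8*D+[0,0,150])
E
```

```text
handle far [541.61677003 -90.63793292  38.33498791] near [412.26482189 -91.32051648  85.38668253]
vise [ 516.64695988 -112.01632751  110.72799029]
post base [749.65157224  73.79369721  10.        ]
clock 0.1 pos [234.6 497.2 221.9] share [-2.0404 -1.4034  0.2891] turn [-3.000e-04 -2.000e-04 -2.525e-01] F [-0.1  0.1 -0.2]
```

apply_moves(moves=[[[-0.1,-0.07,0],[0,0,-0.02],1],[[-0.25,-0.17,0],[0,0,-0.05],1],[[-0.4,-0.28,0],[0,0,-0.08],1],[[-0.55,-0.38,0],[0,0,-0.1],1],[[-0.7,-0.49,0],[0,0,-0.13],1],[[-0.85,-0.59,0],[0,0,-0.16],1],[[-0.95,-0.66,0],[0,0,-0.19],1],[[-1,-0.7,0],[0,0,-0.22],1],[[-1,-0.7,0],[0,0,-0.25],1],[[-1,-0.7,0],[0,0,-0.25],1]], squeeze=10)

```text
clock: 0.93
eef_pos: [386.6, 231.3, 222.3]
eef_rot: [-3.142, -0.0, -2.795]
wrist_force: [-0.5, 0.1, -0.1]
finger_gap: 31.1
finger_force: 0.0
```

Run:
```python
from h import *
share([543.4,-30.3,170]+8*D)
```

```text
clock 0.93 pos [386.6 231.3 222.3] share [-0.2349 -1.2294  0.2093] turn [-0.     -0.0001 -0.0019] F [-0.5  0.1 -0.1]
```

apply_moves(moves=[[[-0.02,-0.1,0],[0,0,0],1],[[-0.05,-0.25,0],[0,0,0],1],[[-0.08,-0.4,0],[0,0,0],1],[[-0.11,-0.55,0],[0,0,0],1],[[-0.14,-0.7,0],[0,0,0],1],[[-0.18,-0.83,0],[0,0,0],1],[[-0.22,-0.93,0],[0,0,0],1],[[-0.235,-0.98,0],[0,0,0],1],[[-0.235,-1,0],[0,0,0],1],[[-0.235,-1,0],[0,0,0],1]])

```text
clock: 1.77
eef_pos: [525.6, 17.3, 222.0]
eef_rot: [3.141, -0.001, -2.798]
wrist_force: [-0.6, -0.6, -0.6]
finger_gap: 0.6
finger_force: 0.0
```

Run:
```python
from h import *
i=viewer.camera_info("wrist"); im=viewer.camera("wrist"); cv2.imwrite("pics/w1.png",im)
np.savez("w1",K=i["camera_matrix"],R=i["R"],t=i["t"]); print(i)
share([543.4,-30.3,170]+8*D)
```

```text
{'camera_matrix': array([[325.1922621 ,   0.        , 279.55293181],
       [  0.        , 325.1922621 , 213.88250905],
       [  0.        ,   0.        ,   1.        ]]), 'R': array([[-3.37904169e-01,  9.41180421e-01,  4.31878268e-04],
       [ 9.11017391e-01,  3.26959680e-01,  2.51286054e-01],
       [ 2.36364307e-01,  8.53040539e-02, -9.67912771e-01]]), 't': array([ 161.84632154, -509.70694583,  263.62630461])}
clock 1.82 pos [525.3  18.  222.2] share [-0.0034 -0.2382  0.2087] turn [ 0.0002 -0.0002 -0.0027] F [ 0.6  0.5 -0.7]
```

View pics/w1.png

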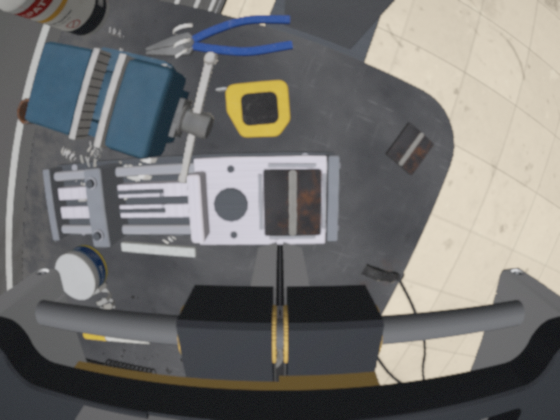

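The wrist view shows the button at (231,204), the ledge at (196,207), the stop face edge at about (106,208) and the vise handle tip at (184,178). I cross-check these positions.

```bash
cat >> h.py <<'E'
def wray(uv,f):
    w=np.load(f); K=w["K"]; v=(np.array(uv)-K[:2,2])/K[0,0]; r=np.linalg.norm(v)
    d=np.r_[v/r*np.sin(r),np.cos(r)]; return -w["R"].T@w["t"], w["R"].T@d
def wcast(uv,z,f="w1.npz"):
    o,d=wray(uv,f); return o+d*(z-o[2])/d[2]
E
python3 - <<'E'
from h import *
im=cv2.imread("pics/w1.png"); m=(cv2.cvtColor(im,6)<140).astype(np.uint8); _,l,s,ce=cv2.connectedComponentsWithStats(m,connectivity=4)
k=l[204,231]; print(s[k],ce[k],wcast(ce[k],62))
P=lambda s,uv,z:print(s,np.round(wcast(uv,z),1))
P("ledge rear",(205,175),80);P("ledge rear",(206,241),80);P("ledge fr",(188,175),80);P("ledge fr",(190,241),80)
P("stop",(100,169),68);P("stop",(110,246),68)
for z in(30,40,60,80,100): P(f"handle{z}",(184,178),z); print(cast("top",(281.1,217.1),z),cast("scene",(280.9,234.1),z))
E
```

```text
[214 188  33  33 840] [230.41904762 204.05833333] [542.34901142 -30.54487899  62.        ]
ledge rear [518.7 -61.4  80. ]
ledge rear [582.2 -41.5  80. ]
ledge fr [524.1 -77.5  80. ]
ledge fr [588.1 -57.2  80. ]
stop [ 552.1 -180.1   68. ]
stop [ 634.5 -149.4   68. ]
handle30 [540.  -92.5  30. ]
[542.5440531  -91.28239592  30.        ] [547.16597383 -89.67844304  30.        ]
handle40 [537.7 -90.1  40. ]
[541.58190683 -91.05158728  40.        ] [540.49231757 -90.22052579  40.        ]
handle60 [533.  -85.3  60. ]
[539.65761429 -90.58997     60.        ] [527.14500503 -91.30469128  60.        ]
handle80 [528.2 -80.6  80. ]
[537.73332174 -90.12835272  80.        ] [513.79769249 -92.38885677  80.        ]
handle100 [523.5 -75.8 100. ]
[535.8090292  -89.66673544 100.        ] [500.45037996 -93.47302226 100.        ]
```

Run:
```python
from h import *
share([543,-30.3,125]+6*D); share([543,-30.3,85]+6*D)
```

```text
clock 1.82 pos [525.3  18.  222.2] share [-0.0019 -0.2297  0.3887] turn [ 0.0002 -0.0002 -0.0027] F [ 0.6  0.5 -0.7]
clock 1.82 pos [525.3  18.  222.2] share [-0.002  -0.2298  0.5487] turn [ 0.0002 -0.0002 -0.0027] F [ 0.6  0.5 -0.7]
```

apply_moves(moves=[[[0,-0.1,0.1],[0,0,0],1],[[-0.002,-0.2,0.2],[0,0,0],1],[[-0.002,-0.23,0.3],[0,0,0],1],[[-0.002,-0.23,0.38],[0,0,0],1],[[-0.002,-0.23,0.43],[0,0,0],1],[[-0.002,-0.23,0.47],[0,0,0],1],[[-0.002,-0.23,0.5],[0,0,0],1],[[-0.002,-0.23,0.52],[0,0,0],1],[[-0.002,-0.23,0.535],[0,0,0],1],[[-0.002,-0.23,0.535],[0,0,0],1],[[-0.002,-0.23,0.535],[0,0,0],1]])

```text
clock: 2.73
eef_pos: [545.9, -36.8, 89.2]
eef_rot: [-3.141, 0.001, -2.797]
wrist_force: [0.3, -0.0, 0.5]
finger_gap: 0.6
finger_force: 0.0
```

Run:
```python
from h import *
i=viewer.camera_info("wrist"); im=viewer.camera("wrist"); np.savez("w2",K=i["camera_matrix"],R=i["R"],t=i["t"]); cv2.imwrite("pics/w2.png",im)
share([543,-30.3,73]+6*D)
```

```text
clock 2.78 pos [546.  -36.9  89.3] share [0.0023 0.0048 0.065 ] turn [-0.0001  0.0002 -0.0025] F [ 0.2 -0.5 -0. ]
```

View pics/w2.png

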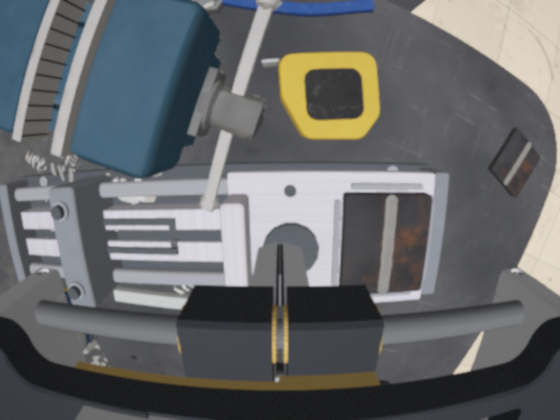

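The wrist view shows the fingers over the button at (288,245), between the ledge (235,240) and the plate (340,240). The vise handle tip is at (207,203). I press down in small steps.

apply_moves(moves=[[[0.002,0.004,0.03],[0,0,0],1],[[0.002,0.004,0.045],[0,0,0],1],[[0.002,0.004,0.053],[0,0,0],1],[[0.002,0.004,0.06],[0,0,0],1],[[0.002,0.004,0.065],[0,0,0],1],[[0.002,0.004,0.065],[0,0,0],1]])

```text
clock: 3.28
eef_pos: [545.3, -36.2, 73.2]
eef_rot: [-3.141, 0.001, -2.797]
wrist_force: [-1.5, -0.8, 9.2]
finger_gap: 0.3
finger_force: 4.9
```

Run:
```python
from h import *
share([543,-30.3,73]+6*D)
for z in(30,40,50,60,80): print(z,np.round(wcast((207,203),z,"w2.npz"),1),np.round(wcast((184,178),z),1))
```

```text
clock 3.28 pos [545.3 -36.2  73.2] share [0.0003 0.0014 0.0007] turn [-0.0002  0.0002 -0.0025] F [-1.5 -0.8  9.2]
30 [540.9 -93.7  30. ] [540.  -92.5  30. ]
40 [538.  -92.3  40. ] [537.7 -90.1  40. ]
50 [535.1 -90.9  50. ] [535.3 -87.7  50. ]
60 [532.2 -89.5  60. ] [533.  -85.3  60. ]
80 [526.3 -86.6  80. ] [528.2 -80.6  80. ]
```

apply_moves(moves=[[[0,0,0.003],[0,0,0],1],[[0,-0.01,0.005],[0,0,0],1],[[0,-0.02,0.005],[0,0,0],1],[[0,-0.03,0.005],[0,0,0],1],[[0,-0.04,0.005],[0,0,0],1],[[0,-0.05,0.005],[0,0,0],1],[[0,-0.06,0.005],[0,0,0],1]])

```text
clock: 3.87
eef_pos: [550.7, -50.7, 73.0]
eef_rot: [-3.14, 0.002, -2.797]
wrist_force: [-5.7, 0.5, 19.9]
finger_gap: 0.6
finger_force: 10.3
```

apply_moves(moves=[[[0,-0.015,0],[0,0,0],1],[[0,-0.03,0],[0,0,0],1],[[0,-0.045,0],[0,0,0],1],[[0,-0.06,0],[0,0,0],1],[[0,-0.06,0],[0,0,0],1]])

```text
clock: 4.28
eef_pos: [556.1, -65.3, 73.0]
eef_rot: [-3.14, 0.002, -2.797]
wrist_force: [-2.9, -2.9, 19.5]
finger_gap: 0.8
finger_force: 9.6
```

Run:
```python
from h import *
im=viewer.camera("wrist"); cv2.imwrite("pics/w3.png",im)
cv2.imwrite("pics/t3.png",cv2.resize(viewer.camera("top")[150:270,190:375],None,fx=4,fy=4,interpolation=2))
share([543,-30.3,73]+30*D)
```

```text
clock 4.38 pos [556.1 -65.2  73.1] share [0.0012 0.0291 0.0001] turn [-0.0007  0.0008 -0.0026] F [-2.9 -2.7 18.7]
```

View pics/w3.png

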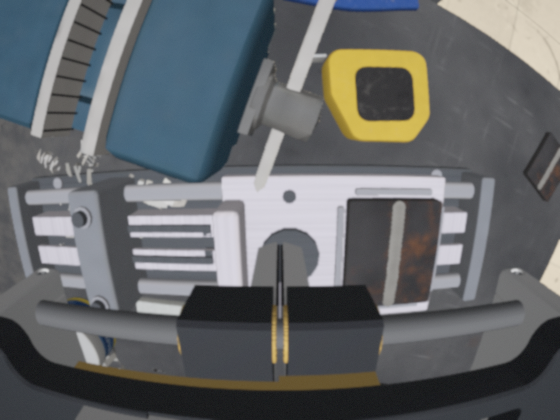

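The wrist view shows the carriage moving with the fingers: the button is still under them at (290,250), the ledge is at (230,240) and the stop at (100,240). The handle at (262,185) isn't obstructing it. I continue.

apply_moves(moves=[[[0,-0.02,0],[0,0,0],1],[[0,-0.04,0],[0,0,0],1],[[0,-0.06,0],[0,0,0],1],[[-0.001,-0.08,0],[0,0,0],1],[[-0.001,-0.1,0],[0,0,0],1],[[-0.001,-0.12,0],[0,0,0],1],[[-0.001,-0.14,0],[0,0,0],1],[[-0.001,-0.16,0],[0,0,0],1],[[-0.001,-0.18,0],[0,0,0],1],[[-0.002,-0.2,0],[0,0,0],1],[[-0.002,-0.2,0],[0,0,0],1]])

```text
clock: 5.3
eef_pos: [573.6, -112.5, 73.1]
eef_rot: [-3.139, 0.003, -2.798]
wrist_force: [-1.9, -2.6, 17.7]
finger_gap: 0.6
finger_force: 8.9
```

apply_moves(moves=[[[0,-0.008,0],[0,0,0],1],[[0,-0.016,0],[0,0,0],1],[[0,-0.024,0],[0,0,0],1],[[0,-0.032,0],[0,0,0],1],[[0,-0.04,0],[0,0,0],1],[[0,-0.048,0],[0,0,0],1],[[0,-0.056,0],[0,0,0],1],[[-0.001,-0.064,0],[0,0,0],1],[[-0.001,-0.072,0],[0,0,0],1]])

```text
clock: 6.05
eef_pos: [579.6, -128.6, 73.1]
eef_rot: [-3.14, 0.002, -2.797]
wrist_force: [-2.7, 0.3, 17.9]
finger_gap: 0.3
finger_force: 8.9
```

Run:
```python
from h import *
i=viewer.camera_info("wrist"); im=viewer.camera("wrist"); np.savez("w4",K=i["camera_matrix"],R=i["R"],t=i["t"]); cv2.imwrite("pics/w4.png",im)
share([543,-30.3,73]+110*D)
```

```text
clock 6.1 pos [ 579.8 -128.9   73.1] share [ 0.0018 -0.019   0.0004] turn [-0.0007  0.0007 -0.0025] F [-1.6 -0.9 17.4]
```

View pics/w4.png

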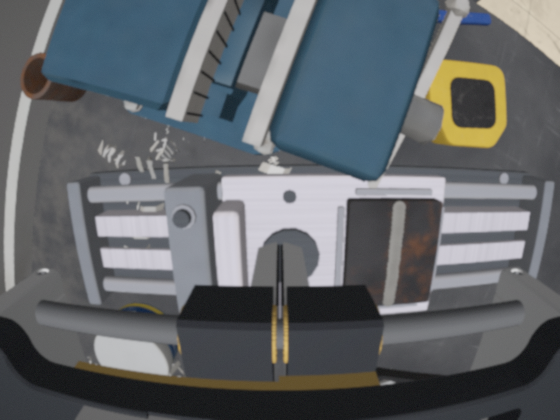

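The wrist view shows the nose (217,230) almost at the stop (212,230), with the button still held at (290,250) and the plate seated. I close the remaining gap slowly.

apply_moves(moves=[[[0,-0.006,0],[0,0,0],1],[[0,-0.012,0],[0,0,0],1],[[0,-0.018,0],[0,0,0],1],[[0,-0.024,0],[0,0,0],1],[[0,-0.024,0],[0,0,0],1]])

```text
clock: 6.52
eef_pos: [581.6, -134.0, 73.0]
eef_rot: [-3.141, 0.002, -2.797]
wrist_force: [-4.0, 2.0, 18.4]
finger_gap: 0.9
finger_force: 9.1
```

apply_moves(moves=[[[0,-0.006,0],[0,0,0],1],[[0,-0.012,0],[0,0,0],1],[[0,-0.016,0],[0,0,0],1],[[0,-0.016,0],[0,0,0],1]])

```text
clock: 6.85
eef_pos: [582.7, -136.2, 73.0]
eef_rot: [3.14, 0.002, -2.797]
wrist_force: [-6.4, 12.8, 19.7]
finger_gap: 0.4
finger_force: 10.6
```

apply_moves(moves=[[[0,0,-0.006],[0,0,0],1],[[0,0,-0.015],[0,0,0],1],[[0,0,-0.025],[0,0,0],1],[[0,0,-0.035],[0,0,0],1],[[0,0,-0.05],[0,0,0],1],[[0,0,-0.1],[0,0,0],1],[[0,0,-0.2],[0,0,0],1],[[0,0,-0.3],[0,0,0],1],[[0,0,-0.4],[0,0,0],1],[[0,0.1,-0.45],[0,0,0],1],[[0,0.2,-0.45],[0,0,0],1],[[0,0.2,-0.45],[0,0,0],1]])

```text
clock: 7.85
eef_pos: [564.6, -87.9, 185.4]
eef_rot: [-3.141, 0.001, -2.795]
wrist_force: [0.5, -0.6, -1.3]
finger_gap: 0.4
finger_force: 0.0
```

Run:
```python
from h import *
i=viewer.camera_info("wrist"); im=viewer.camera("wrist"); np.savez("w5",K=i["camera_matrix"],R=i["R"],t=i["t"])
cv2.imwrite("pics/w5.png",cv2.resize(im[100:320,100:400],None,fx=2.5,fy=2.5,interpolation=2))
m=(cv2.cvtColor(im,6)<140).astype(np.uint8); _,l,s,ce=cv2.connectedComponentsWithStats(m,connectivity=4)
for k in range(len(s)):
    if 300<s[k][4]<2500: print(s[k],ce[k],[np.round(wcast(ce[k],z,"w5.npz"),1) for z in(56,62)])
share([543,-30.3,73]+110*D)
```

```text
[ 353   89   39   36 1296] [371.99768519 106.75154321] [array([444.5, -43.4,  56. ]), array([445.5, -44.9,  62. ])]
[ 215  195   37   36 1051] [232.80209324 212.44719315] [array([ 580.4, -129.1,   56. ]), array([ 578.7, -128.8,   62. ])]
clock 7.9 pos [564.9 -89.3 184.9] share [ 1.000e-04 -1.879e-01  4.476e-01] turn [-0.0002  0.0002 -0.0019] F [-0.2  0.4 -0.1]
```

View pics/w5.png

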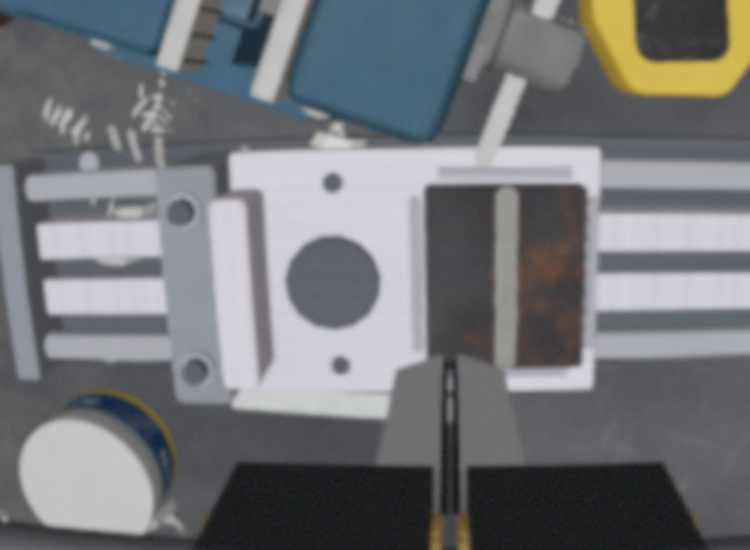

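The carriage sits at the stop: the button has travelled 105 mm, which matches the measured gap, and the plate is in its seat. I move clear and check the button height by triangulation against its starting height.

apply_moves(moves=[[[0,0.05,-0.05],[0,0,0],1],[[0,0.15,-0.1],[0,0,0],1],[[0,0.3,-0.15],[0,0,0],1],[[0,0.45,-0.15],[0,0,0],1],[[0.1,0.6,-0.15],[0,0,0],1],[[0.2,0.75,-0.15],[0,0,0],1],[[0.3,0.85,-0.15],[0,0,0],1],[[0.4,0.95,-0.15],[0,0,0],1],[[0.4,1,-0.15],[0,0,0],1],[[0.4,1,-0.15],[0,0,0],1]])

```text
clock: 8.73
eef_pos: [385.6, 112.3, 222.5]
eef_rot: [-3.141, 0.002, -2.796]
wrist_force: [0.5, -0.1, 0.6]
finger_gap: 0.4
finger_force: 0.0
```

Run:
```python
from h import *
def cen(im,c):
    m=(cv2.cvtColor(im,6)<140).astype(np.uint8); _,l,s,ce=cv2.connectedComponentsWithStats(m,connectivity=4); k=l[c[1],c[0]]; print(s[k]); return ce[k]
a={n:viewer.camera(n) for n in("top","scene")}
for n in a: cv2.imwrite(f"pics/{n}9.png",a[n])
def px(n,X):
    i=viewer.camera_info(n); p=i["camera_matrix"]@(i["R"]@X+i["t"]); return tuple(int(round(v)) for v in p[:2]/p[2])
X=np.array([579,-128.8,62]); 
print(tri(cen(cv2.imread("pics/top0.png"),(253,216)),cen(cv2.imread("pics/scene0.png"),(256,227))))
print(tri(cen(a["top"],px("top",X)),cen(a["scene"],px("scene",X))))
t=a["top"][110:310,150:420]; cv2.imwrite("pics/fin.png",cv2.resize(t,None,fx=2.9,fy=2.9,interpolation=2))
```

```text
[245 208  16  16 206]
[249 221  15  13 155]
[544.41582658 -30.05470688  59.40323684]
[290 190  16  16 199]
[291 211  14  12 130]
[ 580.89657447 -127.6475537    59.57849147]
```

View pics/fin.png

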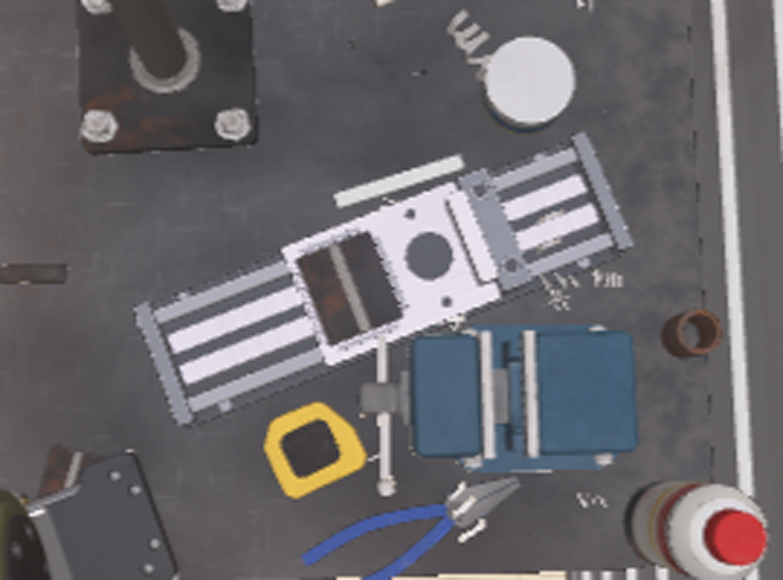

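The button is at the same height as at the start (59.6 against 59.4 mm), so it is up and locked. The picture shows the carriage flush against the stop at (480,235), the plate seated at (350,290), the bystanders where they were and the arm clear of everything.

```bash
python3 -c "
from cell import manip
print(manip.sign_off())"
```

```text
the job is handed in; nothing more can be done
None
```

The carriage rests against the end stop after about 105 mm of travel, the button measures back at its starting height (so it should be locked), the plate is in its seat, the arm is clear, and the job was handed in at about 9 s.

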